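# Child-lock the sweets box

### The job

Make the wooden sweets box safe from small hands: slide its flat lid fully shut over the sweets, then pull up the spring plunger of the lock bar, slide the bar on to the next hole (the middle one of three) so that it stands across the lid's way, and let the pin drop fully home in that hole. Finish while still holding the plunger's knob with the pin seated; do not let go of it. Leave the spice jar, the tin and the mill beside the box where they stand.

Things in the scene. Friction and masses are not known exactly. Their poses are not given: they have to be found in the camera images.
- sweets_box: Light wooden box (level) fixed to the worktop, 120 (x) x 280 (y) x 75 mm high, a 72 mm wide ledge of that height on its front, to x = -158, y = -72 to 0. Origin on the worktop under the middle of the 120 x 280 part; at yaw 0 x points away from the robot, y left. Yaw within 0.35 rad. Left (+y) half: open sweets compartment; right half: deck where the open lid parks. Lid rails rise to z = 87 mm.
- lid (a joint): Slide of the flat wooden lid (99 x 136 x 6 mm, top at z = 82 mm) along the box's +y, in m: 0 = fully open, parked on the right deck; 0.115 = fully shut against its end stop. Starts at 0 to 0.04, slides with about 1 N of friction, stays where left. It cannot pass the lock bar when that stands across its way, nor the bar an unshut lid.
- lid_grip (a point): Point in the upright wooden rib on the middle of the lid. The rib is 50 mm long along the box's x, 12 mm thick along its y, z = 82 to 105 mm; this point lies at z = 96 mm, box x = -12, y = -50 mm + lid value. Pinch it across its thickness or push it along y.
- lock_bar (a joint): Slide of the lock bar along the box's +x, in m: 0 = pin at the first hole (start, clear of the lid), 0.030 = next (middle) hole, bar across the lid's way, 0.060 = last hole. Square aluminium tube 16 x 18 x 90 mm along x at box y = -20 mm, top z = 95 mm; a carriage on its right (top z = 97 mm) carries the plunger. Friction 1 N. With the pin in a hole the bar only has 2 mm play.
- plunger (a joint): Lift of the spring plunger along z, in m: 0 = pin fully down, 0.016 = pulled up to its stop. The 8 mm round-tipped pin reaches 10 mm into a hole: lift it more than 0.010 (not over 0.016) to clear the strip. The spring pulls down with 4 N at 0, 8 N at the stop. Let down between holes, the pin rides on the strip at 0.009 to 0.010 and drops when over a hole.
- knob: Plunger knob to grip: upright, round, black, 22 mm diameter, 28 mm tall, origin at its centre. Pin down, it spans z = 106 to 134 mm (centre 120 mm); below it a 20 mm collar ends at z = 103 mm. It moves with plunger and lock bar; at box x = -130 mm + lock bar value, y = -48 mm. Grip it with 20 N or more to pull it.
- next_hole (a point): Centre of the middle of three 12 mm square holes, 30 mm apart along the box's x, in the steel strip on the ledge; at the strip's top, z = 87 mm, box x = -100 mm, y = -48 mm. The others lie at x = -130 (first, at the start under the knob) and -70 mm (last). Fixed to the box.
- spice_jar: Bystander: small spice jar, 43 mm diameter, 100 mm tall, near the front left of the box; origin under its centre.
- tin: Bystander: low tin, 76 mm diameter, 58 mm tall, to the right of the box; origin under its centre.
- mill: Bystander: small salt mill, 44 mm diameter, 90 mm tall, at the front right of the box; origin under its centre.

How it is judged:
By the outcome, as a careful person would: the job done as asked, in the order asked, and still so for the second after the job is handed in, while the arm keeps its last pose, push and grip.
It also fails if it takes over 38 s, if anything falls off the work surface, if the arm or the gripper's body presses on something with over 40 N, if the wrist force passes 120 N, or if a joint passes its speed limit or range.

### The arm

A 6-joint arm with a two-finger parallel gripper is mounted at the origin on a cart in front of the work surface, level with it; the furniture and walls round the work are solid. World frame = base frame: x ahead of the robot, y to its left, z up, the work surface at z = 0. Lengths are in m, angles in rad, forces in N, time in s.
With the tool pointing down it reaches from about 0.35 to 0.775 m from the base axis. Payload 5.5 kg.
Tool frame: the origin (TCP) lies at the very end of the fingers, on their centre line; the grasp point (between the pads) lies 19 mm behind it; z points along the fingers, y is the line along which they close (so a half turn about z gives the same grasp; the last joint's range is limited). The gripper opens to 85 mm and grips with 20 to 120 N. Pads are 22 mm wide; open, the fingers measure 114 mm over their backs; the gripper's body (76 mm by 85 mm) begins 54 mm behind the grasp point. The pads swing forward as they close: fully open they stand 13 mm farther back than shut.
Start: joints at [1.133, 0.313, 0.046, 1.304, 0, 1.431], TCP at [0.169, 0.55, 0.231] pointing down, gripper open.
Joint ranges: [-2.76, 2.76], [-0.86, 1.69], [-1.03, 1.26], [-2.2, 2.34], [-1.47, 1.5], [-3.14, 3.14]. Speed limits (rad/s): [2.57, 2.57, 3.14, 3.14, 3.14, 3.14].

### API

Orientations are given as a unit quaternion [x, y, z, w].
In Python, from cell import robot gives the robot as it stands.
- The arm moves only by the tool jog_arm, called as name(argument=value, ...) on one line, values as JSON. Schema: {"type":"object","properties":{"steps":{"type":"array","items":{"type":"number"},"minItems":4,"maxItems":80},"jaw":{"type":"number"},"only":{"type":"string"},"quiet":{"type":"boolean"},"lines":{"type":"string"}},"required":["steps"],"additionalProperties":false}. steps is one flat list of numbers that holds 1 to 20 rows one after another, with no inner brackets; each row has 4 numbers: dx, dy, dz in m, then a turn about the tool's z in rad; each row shifts and turns the commanded pose from where the row before left it, along the tool's axes as they then stand; what a row does not reach is not made up. A row lasts 1/8 s, in which the tool goes at most 0.0625 m and 0.188 rad, less where a joint would pass 70% of its speed; a pose out of reach is approached as far as the arm can. jaw is the opening from 0.0 (shut) to 1.0 (fully open), set as the call begins (left out keeps the last). The fingers move at their own pace and stop on an object; the grip force is fixed at half the most. Time passes only in rows, so rows that do not move let the fingers close. The tool returns the time, the measured TCP pose, the force, the opening and the grip force at its end. only (a regular expression) keeps the lines of the reply that match it, lines (a string "A,B") keeps lines A to B, and quiet returns only ok. Input that does not fit is refused with a message, and nothing moves.
- robot.get_obs(): the state, without advancing time (a new reading comes with each control period).
- robot.snapshot(name): name is "scene" or "top" or "wrist"; returns the picture (480x640x3 uint8, red, green, blue); there is no depth.
- robot.camera_model(name): a dict with "intrinsics" (3x3 intrinsics, pixels), "k1" (the pictures are not rectified: a ray, as slopes to the right and down, at radius r is drawn at 1 + k1 r^2 times it, then the intrinsics apply), "rvec" (rotation vector, rad) and "tvec" (3), from world to camera coordinates, as OpenCV has them. Camera axes: x right, y down, z forward; pixel columns grow to the right and rows downward; lengths in m; the calibration is good to about 2 mm. A picture is of the moment at which its call begins: read the wrist's pose just before it. camera_model takes no time and is no camera call; for the wrist camera it gives the pose at the moment of the call.
- robot.job_done(): hands the job in; it is judged then, once.
The state is a dict: "t": time; "qpos": joint angles; "qvel": joint speeds; "joint_torque": joint torques, N m; "eef_pos": TCP position; "ee_rot": TCP orientation; "wrist_force": force on the tool from outside, world axes, zero at the start; "ft_torque": the same for the moment, N m; "opening": opening from 0.0 (shut) to 1.0 (fully open); "finger_force": force on a finger pad.
Only numpy, scipy, OpenCV 4.12 (cv2) and the standard library are available. Lean on these libraries where they do the work, as an engineer would, in place of code of your own. Each camera call takes 0.05 s, during which the arm holds its last target. There are 200 camera calls.

## Working session

There is one attempt and no reset: what is moved stays moved. The work goes in short steps, Python scripts to look and compute and a tool call to move; the robot and the scene stay as the last step left them, time stands still between calls to the robot, and variables do not carry over. Pictures are saved under pics/ and viewed, at most 10 in all, crops included, and the job is handed in when it is done.

```bash
ls; mkdir -p pics
```

Run:
```python
from cell import robot
import cv2
for n in ("scene","top"):
    im=robot.snapshot(n); cv2.imwrite(f"pics/{n}0.png",im[:,:,::-1])
    m=robot.camera_model(n); print(n,m)
o=robot.get_obs(); print(o['t'],o['eef_pos'],o['ee_rot'],o['opening'])
```

```text
cell.py
pics
scene {'intrinsics': array([[541.41719015,   0.        , 320.44046812],
       [  0.        , 541.41719015, 242.43926752],
       [  0.        ,   0.        ,   1.        ]]), 'k1': -0.0480665047747862, 'rvec': array([ 0.81692548, -2.58522352,  1.05342686]), 'tvec': array([0.33887666, 0.37257104, 0.66442134])}
top {'intrinsics': array([[622.5892219 ,   0.        , 326.26768779],
       [  0.        , 622.5892219 , 239.17739799],
       [  0.        ,   0.        ,   1.        ]]), 'k1': -0.10874714260456506, 'rvec': array([ 2.15087657, -2.17766304,  0.13110512]), 'tvec': array([-0.15483314,  0.50598386,  1.00918014])}
0.1 [0.16849931 0.5492719  0.23048335] [ 1.48349222e-01  9.88934686e-01 -7.93472779e-04 -2.56323192e-04] 0.9964752199172873
```

View pics/scene0.png

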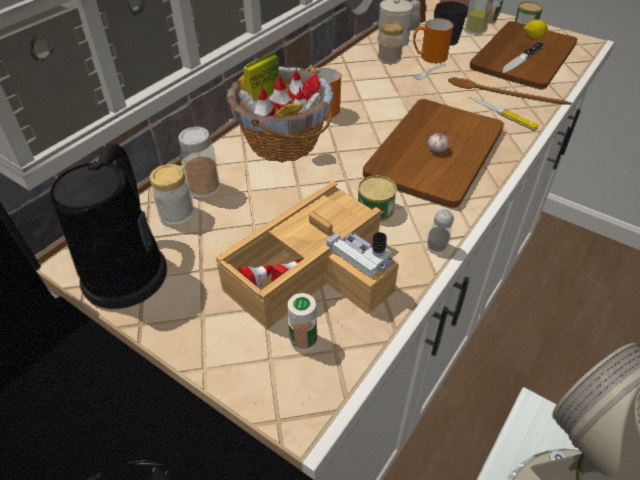

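View pics/top0.png

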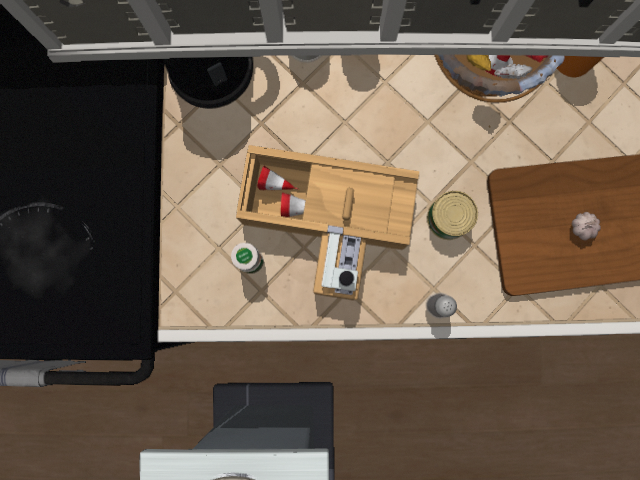

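The scene view shows the knob near (379,242), the rib at about (320,222) and the box corner at (265,318). The top view shows the knob near (347,279), the rib near (348,203), and box corners near (248,148), (418,172), (409,243) and (237,221). I'll enlarge both for accurate picks.

Create h.py:
```python
import numpy as np,cv2
from cell import robot
def ray(n,px,m=None):
    m=m or robot.camera_model(n)
    R=cv2.Rodrigues(np.array(m['rvec']))[0]; t=np.array(m['tvec'])
    u=cv2.undistortPoints(np.array([[px]],float),m['intrinsics'],np.array([m['k1'],0,0,0,0.]))[0,0]
    d=R.T@np.array([u[0],u[1],1]); return -R.T@t,d/np.linalg.norm(d)
def plane(n,px,z,m=None):
    c,d=ray(n,px,m); return c+d*(z-c[2])/d[2]
def tri(*rs):
    A=sum(np.eye(3)-np.outer(d,d) for c,d in rs); b=sum((np.eye(3)-np.outer(d,d))@c for c,d in rs)
    p=np.linalg.solve(A,b); return p,[np.linalg.norm(np.cross(p-c,d)) for c,d in rs]
```

Run:
```python
from h import *
out=[]
for n,(x,y,w,h) in dict(top=(230,140,200,165),scene=(210,180,200,165)).items():
    im=cv2.imread(f"pics/{n}0.png"); out.append(cv2.resize(im[y:y+h,x:x+w],None,fx=4,fy=4,interpolation=cv2.INTER_CUBIC)[:600] if 0 else cv2.resize(im[y:y+h,x:x+w],(800,660),interpolation=cv2.INTER_CUBIC)[:600 if n=='scene' else 660])
    r=dict(top=(325,262,365,300),scene=(365,225,395,258))[n]
    g=im[r[1]:r[3],r[0]:r[2]].max(2)<60
    k,l,s,c=cv2.connectedComponentsWithStats(g.astype(np.uint8))
    for i in range(1,k):
        if s[i,4]>15: print(n,s[i]+[r[0],r[1],0,0,0],c[i]+r[:2])
cv2.imwrite("pics/tc.png",out[0][-600:]); cv2.imwrite("pics/sc.png",out[1])
```

```text
top [340 271  13  15 153] [345.93464052 278.01960784]
scene [373 233  13  20 228] [378.81140351 242.34210526]
```

View pics/tc.png

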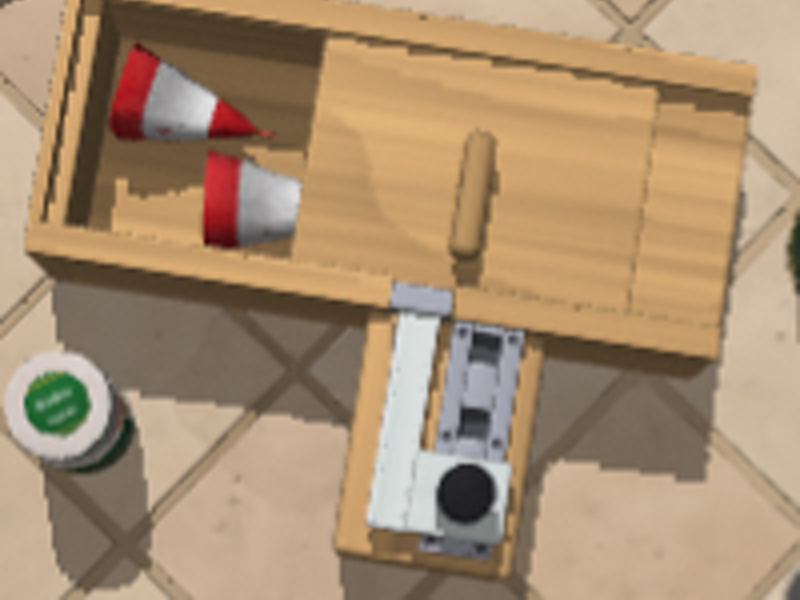

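View pics/sc.png

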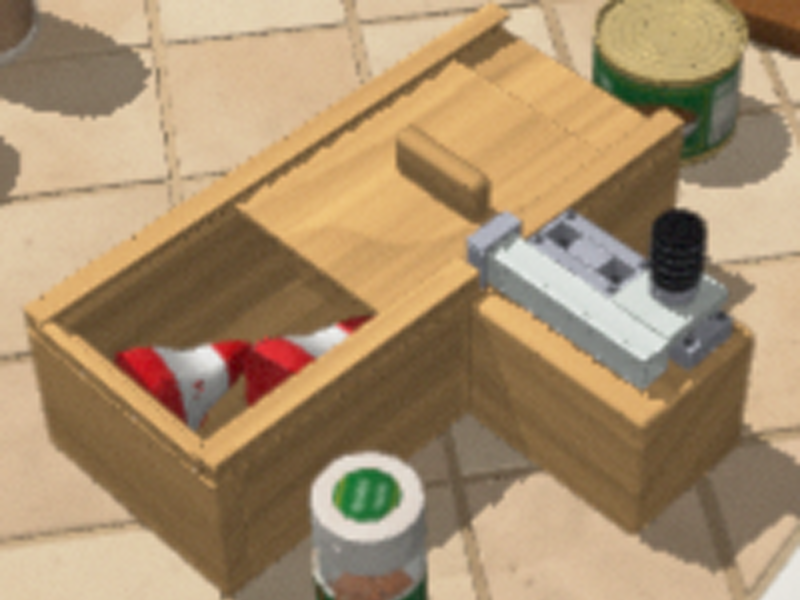

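The top crop shows the knob top at (466,491), the last and middle holes at (487,346) and (474,418), and the rib ends at (481,133) and (463,253). The scene crop shows the knob from (680,215) to (677,288), the holes at (562,235) and (615,270), and the rib top ends at (405,130) and (483,184).

Run:
```python
from h import *
T=lambda x,y:(230+x/4-.375,155+y/4-.375)
S=lambda x,y:(210+x/4-.375,180+y/4-.375)
P=dict(knobtop=(T(466,491),S(680,221)),hlast=(T(487,346),S(562,235)),hmid=(T(474,418),S(615,270)),
 ribfar=(T(481,135),S(407,133)),ribnear=(T(466,248),S(483,184)),railFR=(T(755,66),S(492,6)),
 railNR=(T(722,335),S(675,115)),cornerFL=(T(84,-40),S(30,310)),cornerNL=(T(32,235),S(212,465)),
 knobmask=((345.93,278.02),(378.81,242.34)))
q={}
for k,(a,b) in P.items():
    p,e=tri(ray('top',a),ray('scene',b)); q[k]=p; print(k,p.round(4),np.round(e,4))
# knob from the top view at z .134; yaw
for k,z in (('hlast',.087),('hmid',.087),('knobmask',.132),('ribfar',.105),('ribnear',.105)):
    print(k,'top-plane',plane('top',P[k][0],z).round(4), 'scene-plane',plane('scene',P[k][1],z).round(4))
def ang(a,b): d=q[a]-q[b]; return np.arctan2(d[1],d[0]),np.linalg.norm(d[:2])
print(ang('railFR','railNR'),ang('cornerFL','cornerNL'),ang('hlast','hmid'),ang('ribfar','ribnear'))
d=q['cornerNL']-q['railNR'];print(np.arctan2(-d[0],d[1]),np.linalg.norm(d))
```

```text
knobtop [ 0.4338 -0.1893  0.1375] [0.0003 0.0003]
hlast [ 0.4938 -0.2003  0.086 ] [0.0001 0.0001]
hmid [ 0.4648 -0.195   0.0866] [0.0007 0.0007]
ribfar [ 0.5744 -0.199   0.1036] [0.0008 0.0008]
ribnear [ 0.5299 -0.1923  0.1026] [0.0007 0.0007]
railFR [ 0.6053 -0.3103  0.0853] [0.0006 0.0006]
railNR [ 0.4959 -0.2943  0.0842] [0.0016 0.0016]
cornerFL [ 0.6527 -0.0407  0.0824] [0.0007 0.0007]
cornerNL [ 0.5399 -0.0207  0.0819] [0.0014 0.0014]
knobmask [ 0.4339 -0.1896  0.1205] [0.0001 0.0001]
hlast top-plane [ 0.4938 -0.2003  0.087 ] scene-plane [ 0.4933 -0.1995  0.087 ]
hmid top-plane [ 0.4654 -0.1947  0.087 ] scene-plane [ 0.464  -0.1949  0.087 ]
knobmask top-plane [ 0.4334 -0.1891  0.132 ] scene-plane [ 0.4286 -0.1794  0.132 ]
ribfar top-plane [ 0.5748 -0.1985  0.105 ] scene-plane [ 0.5727 -0.198   0.105 ]
ribnear top-plane [ 0.5302 -0.1919  0.105 ] scene-plane [ 0.5278 -0.1905  0.105 ]
(np.float64(-0.14542900794793195), np.float64(0.1104958989880666)) (np.float64(-0.17591116974846685), np.float64(0.11465088626050672)) (np.float64(-0.18246351846542838), np.float64(0.029521346079808077)) (np.float64(-0.14765297460383806), np.float64(0.04495840830570566))
-0.1591757886840659 0.2771285402204815
```

Add to h.py:
```python
from scipy.spatial.transform import Rotation as Ro
yaw=-0.165; O=np.array([.5703,-.1640,0])
def box(x,y,z): return O+np.array([x*np.cos(yaw)-y*np.sin(yaw),x*np.sin(yaw)+y*np.cos(yaw),z])
def unbox(p): d=np.array(p)-O; return np.array([d[0]*np.cos(yaw)+d[1]*np.sin(yaw),-d[0]*np.sin(yaw)+d[1]*np.cos(yaw),d[2]])
def go(target):
    o=robot.get_obs(); R=Ro.from_quat(o['ee_rot']).as_matrix()
    y=R[:,1]; a=np.arctan2(y[1],y[0])-(yaw+np.pi/2); a=(a+np.pi/2)%np.pi-np.pi/2
    print('t',o['t'],'tcp',np.round(o['eef_pos'],4),'box',unbox(o['eef_pos']).round(4),'turn about tool z',round(a,4),'tool delta',(R.T@(np.array(target)-o['eef_pos'])).round(4),
     'delta after turn',((R@Ro.from_euler('z',a).as_matrix()).T@(np.array(target)-o['eef_pos'])).round(4),'F',np.round(o['wrist_force'],1),'open',round(o['opening'],3),'q6',round(o['qpos'][5],2))
```

```bash
python3 -c "
from h import *
go(box(-.012,-.0345,.2))"
```

jog_arm(steps=[0, 0, 0, -0.1328, -0.0295, -0.0395, 0, 0, -0.0295, -0.0395, 0, 0, -0.0295, -0.0395, 0, 0, -0.0295, -0.0395, 0, 0, -0.0295, -0.0395, 0, 0, -0.0295, -0.0395, 0, 0, -0.0295, -0.0395, 0, 0, -0.0295, -0.0395, 0, 0, -0.0295, -0.0395, 0, 0, -0.0295, -0.0395, 0, 0, -0.0295, -0.0395, 0, 0, -0.0295, -0.0395, 0, 0, -0.0295, -0.0395, 0, 0, -0.0295, -0.0395, 0, 0, -0.0295, -0.0395, 0, 0, -0.0295, -0.0395, 0, 0, -0.0295, -0.0395, 0, 0, 0, 0, 0, 0], jaw=0.45)

```text
t: 2.48
eef_pos: [0.5539, -0.198, 0.2296]
ee_rot: [0.084, 0.996, 0.0, -0.001]
wrist_force: [-0.7, 0.7, 0.3]
opening: 0.449
finger_force: 0.0
```

Run:
```python
from h import *
import json
go(box(-.012,-.0345,.086))
m=robot.camera_model('wrist'); im=robot.snapshot('wrist'); cv2.imwrite('pics/w1.png',im[:,:,::-1])
json.dump({k:np.array(v).tolist() for k,v in m.items()},open('w1.json','w'))
```

```text
t 2.475 tcp [ 0.5539 -0.198   0.2296] box [-0.0106 -0.0363  0.2296] turn about tool z -0.0036 tool delta [0.0013 0.0017 0.1437] delta after turn [0.0013 0.0018 0.1437] F [-0.7  0.7  0.3] open 0.449 q6 -0.31
```

View pics/w1.png

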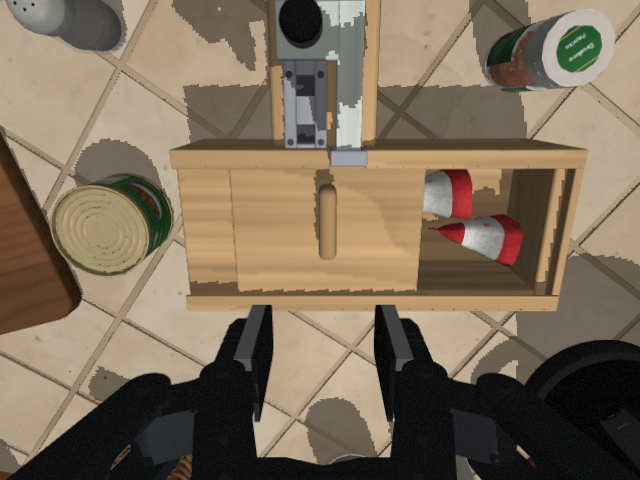

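The wrist view shows the rib from (328,187) to (328,258), the knob top at (300,20), the front rail edge running (172,150) to (587,150) and the last hole near (305,130). The rails lie level in the picture, so the yaw is good.

Run:
```python
from h import *
import json
m={k:np.array(v) for k,v in json.load(open('w1.json')).items()}; m['k1']=float(m['k1'])
for n,px,z in (('ribnear',(328,187),.105),('ribfar',(328,257),.105),('knobtop',(300,20),.134),('railNR',(172,152),.087),('railNL',(587,152),.087),('railFR',(188,310),.087),('railFL',(558,309),.087),('hole',(305,130),.087)):
    p=plane('wrist',px,z,m); print(n,p.round(4),unbox(p).round(4))
T=lambda x,y:(230+x/4-.375,155+y/4-.375)
for n,a,b in (('knob',T(466,491),(300,20)),('ribfar',T(481,135),(328,257)),('ribnear',T(466,248),(328,187))):
    p,e=tri(ray('top',a),ray('wrist',b,m)); print(n,p.round(4),np.round(e,4),unbox(p).round(4))
```

```text
ribnear [ 0.5272 -0.1897  0.105 ] [-0.0383 -0.0324  0.105 ]
ribfar [ 0.5748 -0.1976  0.105 ] [ 0.0099 -0.0324  0.105 ]
knobtop [ 0.4345 -0.1891  0.134 ] [-0.1298 -0.0471  0.134 ]
railNR [ 0.49   -0.2891  0.087 ] [-0.0587 -0.1365  0.087 ]
railNL [ 0.5367 -0.0165  0.087 ] [-0.0573  0.1399  0.087 ]
railFR [ 0.606  -0.3101  0.087 ] [ 0.0592 -0.1382  0.087 ]
railFL [ 0.6517 -0.0347  0.087 ] [0.0591 0.1409 0.087 ]
hole [ 0.4907 -0.1988  0.087 ] [-0.0728 -0.0474  0.087 ]
knob [ 0.4343 -0.1892  0.1329] [0.0001 0.0001] [-0.13   -0.0472  0.1329]
ribfar [ 0.5748 -0.1981  0.1049] [0.0005 0.0005] [ 0.01   -0.0329  0.1049]
ribnear [ 0.5358 -0.192   0.0643] [0.0016 0.0016] [-0.0294 -0.0333  0.0643]
```

```bash
sed -i 's/O=np.array(\[.5703,-.1640,0\])/O=np.array([.5704,-.1631,0])/' h.py
```

jog_arm(steps=[0.002, 0.0033, 0, 0, 0, 0, 0.035, 0, 0, 0, 0.035, 0, 0, 0, 0.035, 0, 0, 0, 0.025, 0, 0, 0, 0.011, 0, 0, 0, 0, 0])

```text
t: 3.4
eef_pos: [0.5512, -0.1904, 0.0903]
ee_rot: [0.082, 0.997, 0.0, -0.0]
wrist_force: [-0.8, 0.3, 0.6]
opening: 0.448
finger_force: 0.0
```

jog_arm(steps=[0, 0, 0, 0, 0, 0, 0, 0, 0, 0, 0, 0, 0, 0, 0, 0], jaw=0.0)

```text
t: 3.9
eef_pos: [0.5526, -0.1919, 0.092]
ee_rot: [0.083, 0.997, -0.0, 0.001]
wrist_force: [-0.8, 1.7, 6.3]
opening: 0.122
finger_force: 61.1
```

```bash
python3 -c "
from h import *
go(box(-.012,.065,.088))"
```

```text
t 3.9 tcp [ 0.5526 -0.1919  0.092 ] box [-0.0129 -0.0313  0.092 ] turn about tool z -0.0002 tool delta [-0.0008  0.0963  0.0039] delta after turn [-0.0009  0.0963  0.0039] F [-0.8  1.7  6.3] open 0.122 q6 -0.31
```

jog_arm(steps=[0, 0, -0.001, 0, 0, 0.01, 0, 0, 0, 0.013, 0, 0, 0, 0.013, 0, 0, 0, 0.013, 0, 0, 0, 0.013, 0, 0, 0, 0.013, 0, 0, 0, 0.01, 0, 0, 0, 0.006, 0, 0, 0, 0, 0, 0])

```text
t: 5.15
eef_pos: [0.5681, -0.1004, 0.092]
ee_rot: [0.082, 0.997, 0.0, 0.001]
wrist_force: [4.0, 1.1, 6.3]
opening: 0.12
finger_force: 61.0
```

```bash
python3 -c "
from h import *
go(box(-.012,.065,.088))"
```

```text
t 5.15 tcp [ 0.5681 -0.1004  0.092 ] box [-0.0125  0.0614  0.092 ] turn about tool z 0.0014 tool delta [-0.0005  0.0036  0.004 ] delta after turn [-0.0005  0.0036  0.004 ] F [4.  1.1 6.3] open 0.12 q6 -0.15
```

jog_arm(steps=[0, 0.002, 0, 0, 0, 0.002, 0, 0, 0, 0.002, 0, 0, 0, 0, 0, 0])

```text
t: 5.65
eef_pos: [0.5686, -0.0978, 0.092]
ee_rot: [0.083, 0.997, -0.003, 0.001]
wrist_force: [2.9, -9.6, 4.9]
opening: 0.122
finger_force: 60.9
```

```bash
python3 -c "
from h import *
go(box(-.012,.065,.088))"
```

```text
t 5.65 tcp [ 0.5686 -0.0978  0.092 ] box [-0.0125  0.0641  0.092 ] turn about tool z -0.0011 tool delta [-0.0005  0.0009  0.004 ] delta after turn [-0.0005  0.0009  0.004 ] F [ 2.9 -9.6  4.9] open 0.122 q6 -0.14
```

jog_arm(steps=[0, 0.002, 0, 0, 0, 0, 0, 0])

```text
t: 5.9
eef_pos: [0.5686, -0.0977, 0.092]
ee_rot: [0.084, 0.996, -0.004, 0.001]
wrist_force: [1.5, -14.8, 4.6]
opening: 0.122
finger_force: 60.9
```

jog_arm(steps=[0, 0, 0, 0, 0, 0, 0, 0, 0, 0, 0, 0, 0, 0, -0.03, 0, 0, 0, -0.04, 0, 0.02, -0.02, -0.01, 0, 0.024, -0.023, 0, 0, 0.024, -0.023, 0, 0, 0.024, -0.023, 0, 0, 0.024, -0.023, 0, 0, 0, 0, 0, 0], jaw=0.5)

```text
t: 7.28
eef_pos: [0.4335, -0.1853, 0.1711]
ee_rot: [0.084, 0.997, 0.0, -0.001]
wrist_force: [0.5, 0.3, 0.1]
opening: 0.502
finger_force: 0.0
```

Run:
```python
from h import *
import json
m=robot.camera_model('wrist'); im=robot.snapshot('wrist'); cv2.imwrite('pics/w2.png',im[:,:,::-1])
cv2.imwrite('pics/t2.png',robot.snapshot('top')[140:305,230:430,::-1].repeat(3,0).repeat(3,1))
json.dump({k:np.array(v).tolist() for k,v in m.items()},open('w2.json','w'))
go(box(-.130,-.048,.103))
```

```text
t 7.375 tcp [ 0.4353 -0.1849  0.1713] box [-0.1297 -0.0437  0.1713] turn about tool z -0.0004 tool delta [ 0.0003 -0.0043  0.0683] delta after turn [ 0.0003 -0.0043  0.0683] F [-0.3  0.3 -0.6] open 0.497 q6 -0.41
```

View pics/w2.png

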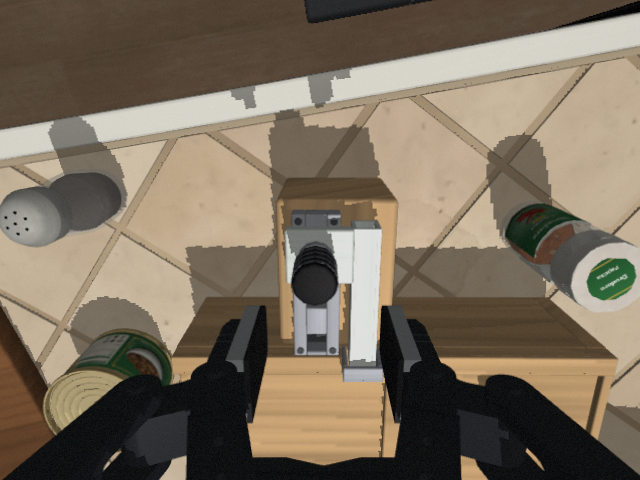

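The knob top is at (315,285), with the fingers straddling it and centred near column 323. The lid edge is at about column 382. Next I'll fix the knob position and check the lid in the top view.

Run:
```python
from h import *
import json
m={k:np.array(v) for k,v in json.load(open('w2.json')).items()}; m['k1']=float(m['k1'])
p=plane('wrist',(315,286),.134,m); print(p.round(4),unbox(p).round(4))
p=plane('wrist',(383,420),.082,m); print('lid edge',unbox(p).round(4))
```

```text
[ 0.4349 -0.1888  0.134 ] [-0.1294 -0.0476  0.134 ]
lid edge [-0.0066 -0.0035  0.082 ]
```

View pics/t2.png

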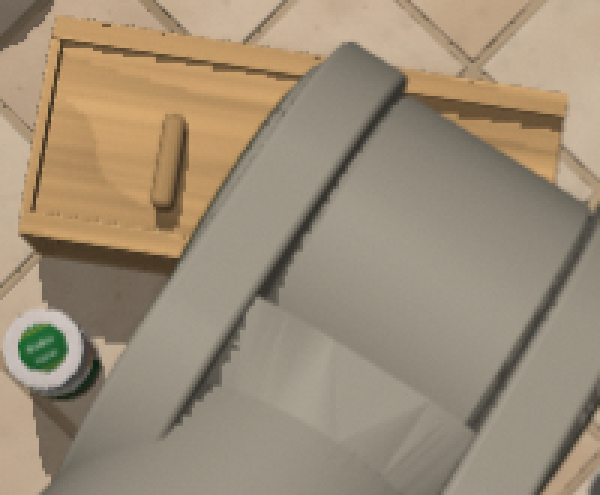

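The lid is shut: the rib stands at its left end position and the lid's edge is at box y = -3.5 mm, against about -3 expected. The knob is where it should be, so I'll descend and grip it.

jog_arm(steps=[0, -0.004, 0, 0, 0, 0, 0.025, 0, 0, 0, 0.025, 0, 0, 0, 0.015, 0, 0, 0, 0.002, 0, 0, 0, 0, 0])

```text
t: 8.12
eef_pos: [0.435, -0.1893, 0.1047]
ee_rot: [0.082, 0.997, -0.0, 0.0]
wrist_force: [0.0, -0.1, 1.1]
opening: 0.5
finger_force: 0.0
```

jog_arm(steps=[0, 0, 0, 0, 0, 0, 0, 0, 0, 0, 0, 0, 0, 0, 0, 0], jaw=0.0)

```text
t: 8.62
eef_pos: [0.4352, -0.1897, 0.1053]
ee_rot: [0.082, 0.997, -0.001, 0.001]
wrist_force: [-0.7, -0.6, 6.3]
opening: 0.24
finger_force: 58.6
```

```bash
python3 -c "
from h import *
go(box(-.130,-.048,.103))"
```

```text
t 8.625 tcp [ 0.4352 -0.1897  0.1053] box [-0.129  -0.0485  0.1053] turn about tool z -0.0001 tool delta [0.001  0.0005 0.0023] delta after turn [0.001  0.0005 0.0023] F [-0.7 -0.6  6.3] open 0.24 q6 -0.42
```

jog_arm(steps=[0, 0, -0.004, 0, 0, 0, -0.004, 0, 0, 0, -0.004, 0, 0, 0, -0.003, 0, 0, 0, 0, 0, 0, 0, 0, 0])

```text
t: 9.38
eef_pos: [0.4341, -0.1893, 0.119]
ee_rot: [0.083, 0.997, -0.0, -0.0]
wrist_force: [-1.3, -5.3, -7.2]
opening: 0.238
finger_force: 58.9
```

```bash
python3 -c "
from h import *
go(box(-.100,-.048,.1185))"
```

```text
t 9.375 tcp [ 0.4341 -0.1893  0.119 ] box [-0.1301 -0.0483  0.119 ] turn about tool z -0.0002 tool delta [-0.0301  0.0003  0.0005] delta after turn [-0.0301  0.0003  0.0005] F [-1.3 -5.3 -7.2] open 0.238 q6 -0.42
```

jog_arm(steps=[-0.006, -0.0005, 0, 0, -0.006, 0, 0, 0, -0.006, 0, 0, 0, -0.006, 0, 0, 0, -0.006, 0, 0, 0, 0, 0, 0, 0, 0, 0, 0, 0])

```text
t: 10.25
eef_pos: [0.4646, -0.1946, 0.1194]
ee_rot: [0.082, 0.997, 0.0, 0.001]
wrist_force: [-0.2, -3.2, -7.6]
opening: 0.236
finger_force: 58.9
```

```bash
python3 -c "
from h import *
go(box(-.100,-.048,.1053))"
```

```text
t 10.25 tcp [ 0.4646 -0.1946  0.1194] box [-0.0992 -0.0485  0.1194] turn about tool z 0.0002 tool delta [0.0008 0.0005 0.0141] delta after turn [0.0008 0.0005 0.0141] F [-0.2 -3.2 -7.6] open 0.236 q6 -0.39
```

jog_arm(steps=[0.0007, 0, 0.003, 0, 0, 0, 0.004, 0, 0, 0, 0.004, 0, 0, 0, 0.003, 0, 0, 0, 0, 0, 0, 0, 0, 0])

```text
t: 11.0
eef_pos: [0.4635, -0.1945, 0.1055]
ee_rot: [0.082, 0.997, 0.0, 0.0]
wrist_force: [0.6, -2.4, -2.5]
opening: 0.236
finger_force: 59.7
```

```bash
python3 -c "
from h import *
go(box(-.100,-.048,.1053))"
```

```text
t 11.0 tcp [ 0.4635 -0.1945  0.1055] box [-0.1003 -0.0485  0.1055] turn about tool z 0.0 tool delta [-0.0003  0.0005  0.0002] delta after turn [-0.0003  0.0005  0.0002] F [ 0.6 -2.4 -2.5] open 0.236 q6 -0.39
```

jog_arm(steps=[0, 0, 0.0015, 0, 0, 0, 0.001, 0, 0, 0, 0, 0, 0, 0, 0, 0, 0, 0, 0, 0])

```text
t: 11.62
eef_pos: [0.4651, -0.1949, 0.1052]
ee_rot: [0.082, 0.997, -0.0, 0.002]
wrist_force: [-1.4, 0.4, 9.8]
opening: 0.238
finger_force: 61.0
```

Run:
```python
from h import *
go(box(-.100,-.048,.1053))
w=robot.snapshot('wrist');s=robot.snapshot('scene')
a=cv2.resize(s[180:345,210:410],(720,594),interpolation=cv2.INTER_CUBIC)
cv2.imwrite('pics/s3.png',a[:,:,::-1]); cv2.imwrite('pics/w3.png',w[:,:,::-1])
```

```text
t 11.625 tcp [ 0.4651 -0.1949  0.1052] box [-0.0987 -0.0486  0.1052] turn about tool z 0.0004 tool delta [ 0.0013  0.0006 -0.0001] delta after turn [ 0.0013  0.0006 -0.0001] F [-1.4  0.4  9.8] open 0.238 q6 -0.39
```

View pics/s3.png

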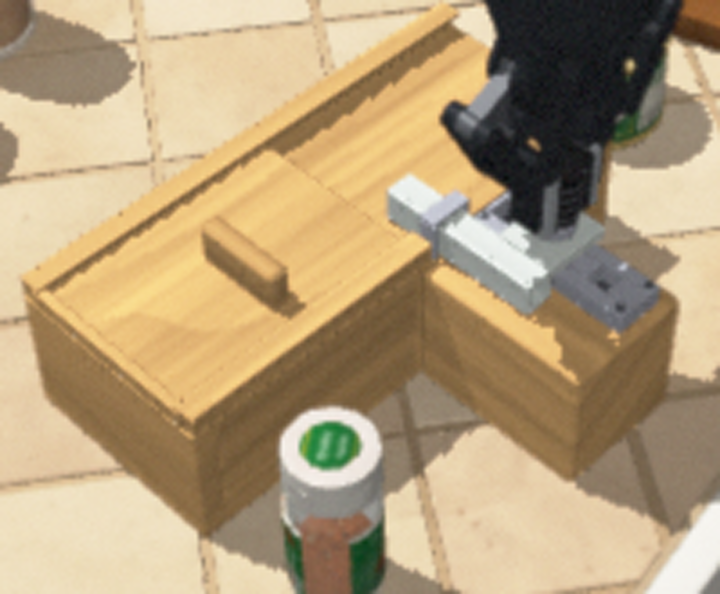

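View pics/w3.png

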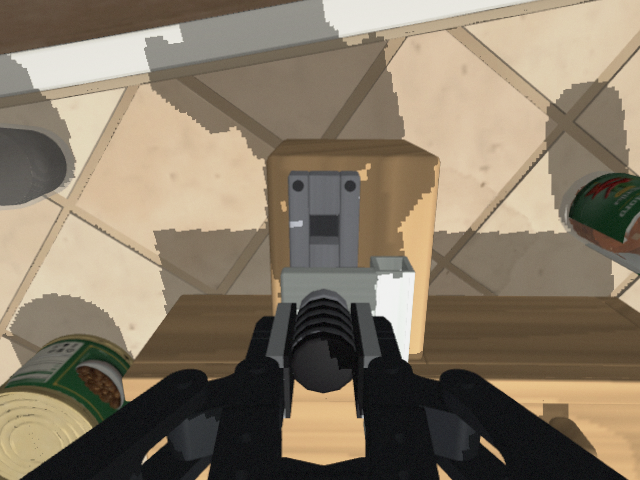

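The scene view shows the lid shut with its rib at (245,262), and the bar's end across the lid's way at (405,200). The wrist view shows one exposed hole at (325,225) and the knob held at (325,350). The TCP height is back at the pin-down reading, 0.105, with firm contact, so the pin is seated.

```bash
python3 -c "
from cell import robot
print(robot.job_done())"
```

```text
the job is handed in; nothing more can be done
None
```

I slid the lid fully shut, moved the lock bar on to the middle hole with its pin fully down, and handed the job in with the gripper still holding the knob, about 12 s in and without going near the jar, tin or mill.

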